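# Lay a power supply down in its test nest

## Robot

A 6-joint arm with a two-finger parallel gripper is mounted at the origin on a cart in front of the work surface, level with it; the furniture and walls round the work are solid. World frame = base frame: x ahead of the robot, y to its left, z up, the work surface at z = 0. Lengths are in m, angles in rad, forces in N, time in s.
With the tool pointing down it reaches from about 0.35 to 0.8 m from the base axis. Payload 7.3 kg.
Tool frame: the origin (TCP) lies between the finger pads; the fingertips stand 25 mm ahead of it and the grasp point (between the pads) lies 6 mm ahead of it (r.tip_extent is the distance from the TCP to the fingertips, in m); z points along the fingers, y is the direction in which the jaws open and shut (so a half turn about z gives the same grasp; the last joint's range is limited). The gripper opens to 85 mm and grips with 20 to 120 N. Pads are 22 mm wide; open, the fingers measure 114 mm over their backs; the gripper's body (76 mm by 85 mm) begins 54 mm behind the grasp point. The pads swing forward as they close: fully open they stand 13 mm farther back than shut.
Start: joints at [-0.146, 0.342, 1.524, -0, 1.275, -0.146], TCP at [0.525, 0, 0.256] pointing down, gripper open.
Joint ranges: [-2.53, 2.53], [-0.77, 2.02], [0.04, 2.7], [-1, 4.14], [0.28, 2.66], [-3.11, 3.11]. Speed limits (rad/s): [2.57, 2.57, 3.14, 3.14, 3.14, 3.14].

## Interface

Orientations are given as a unit quaternion [x, y, z, w].
In Python, from workcell import r, command_gripper, optics gives the robot as it stands. The module is installed in compiled form; this text tells all that it offers. Calls block until the motion is done:
- r.reach(position, orientation): joint-space move of the TCP to a pose.
- r.move_straight(position, orientation=None, speed=0.15, max_force=None): straight line of the TCP; orientation=None keeps the orientation; speed is the mean speed in m/s. With max_force (N) it stops when the force on the tool has changed by that much, and returns True; else False.
- r.movej(angles): joint-space move.
- command_gripper(opening, force=None): finger opening in m; force is the grip in N (None keeps the last); returns when the fingers have stopped.
- r.hold(seconds).
- r.solve_ik(position, orientation): joint angles nearest the present ones, or None.
- r.read_state(): the state.
- optics.get_image(name): name is "scene" or "side" or "wrist"; returns (picture, depth): 420x560x3 uint8, red, green, blue; 420x560 float32, m along the optical axis (not along the pixel's ray), 0 where there is no reading.
- optics.camera_model(name): a dict with "K" (3x3 intrinsics, pixels), "k1" (the pictures are not rectified: a ray, as slopes to the right and down, at radius r is drawn at 1 + k1 r^2 times it, then the intrinsics apply), "R" (3x3) and "t" (3): a world point X has camera coordinates R X + t; the wrist camera has in their place "tool_from_camera" (4x4, takes a point from camera to tool coordinates, whose origin is the TCP and whose axes are the flange's). Camera axes: x right, y down, z forward; pixel columns grow to the right and rows downward; lengths in m; the calibration is good to about 2 mm. A picture is of the moment at which its call begins: read the wrist's pose just before it. camera_model takes no time and is no camera call.
A pose or a line that the arm cannot do raises r.PlanningError and nothing moves.
- r.finish_job(): hands the job in, once; it reports no verdict.
The state is a dict: "time_s": time; "joint_positions": joint angles; "dq": joint speeds; "tau": joint torques, N m; "eef_pos": TCP position; "eef_rot": TCP orientation; "contact_force": force on the tool from outside, world axes, zero at the start; "torque": the same for the moment, N m; "grip_width": finger opening in m.
Only numpy, scipy, OpenCV 4.12 (cv2) and the standard library are available. Lean on these libraries where they do the work, as an engineer would, in place of code of your own. Each camera call takes 0.05 s, during which the arm holds its last target. There are 200 camera calls.

## Task

The power supply has been stood on end in its test nest. Without gripping or lifting it, tip it with your fingertips away from the nest's end stop and ease it down onto the rubber rails, never letting it topple or drop, so that it lies flat with its perforated cover up; then push it gently back along the rails until its rear end is home against the end stop. Leave the things lying around alone and finish clear of it.

Things in the scene. Friction and masses are not known exactly. Their poses are not given: they have to be found in the camera images.
- psu: Loose silver power supply box, about 0.45 kg: 160 mm long (z), 90 wide (y), 38 thick (x); it starts upright on its rear end on the rails. Origin: centre of the rear end face (the foot at the start); z runs to the terminal end. -x: flat bare aluminium base, facing the robot's left at the start, must end downwards. +x: perforated cover, z = 0 to 136 mm. It overbalances at a lean of about 15 degrees.
- psu_terminals (a point): Middle of the terminal end of the flat base: 160 mm from the rear end, the upper left edge as the robot sees it at the start. Over the last 24 mm at this end there is no cover: the 3 mm base plate carries a black screw-terminal block 78 mm wide that reaches 20 mm from the base side. Axes as body psu.
- psu_heel (a point): Middle of the power supply's edge between its rear end face and its flat base: the lower left edge as the robot sees it at the start, about which it tips; it stays on the rails throughout. Axes as body psu.
- nest: Aluminium test nest fixed to the bench. Origin: on the bench top under its middle; z up; +x along the rails to the end stop, which is at the robot's right; y across. Base plate x = -91 to +99, y = +-68, 6 thick (mm). Two rails 16 wide at y = +-36 (56 free between them), x = -75 to +85, topped with grippy rubber at z = 40; past the rails' left end is bare bench.
- nest_stop (a point): Middle of the end stop's contact face (rubber buffers, top of the stop 72 mm over the bench) at rail-top height: nest x = +82 mm, z = 40 mm. Axes as body nest. At the start the unit's cover stands 2 to 8 mm in front of it.
- nest_ears (a point): Point midway between the four thin steel guide ears, at rail-top height (nest x = 0, z = 40 mm), axes as body nest. The ears stand beside the rails at nest x = -45 and +45 mm, 97 mm apart inside, and flare outwards from rail height up to z = 58 mm; they keep the unit straight as it comes down.
- driver: Screwdriver with red handle, 150 mm long, 17 mm high, lying in front of the nest. Bystander. Origin near its middle, on the bench.
- terminal: Green terminal block 22 x 36 x 17 mm in front of the nest on the left. Bystander. Origin at the middle of its underside.
- cutter: Side cutters with red handles, 146 mm long, 11 mm high, lying in front of the nest on the right. Bystander. Origin near the middle, on the bench.

How it is judged:
By the outcome, as a careful person would: the job done as asked, in the order asked, and still so for the second after the job is handed in, with the robot touching nothing.
It also fails if it takes over 61 s, if anything falls off the work surface, if the arm or the gripper's body presses on something with over 40 N, if the wrist force passes 120 N, or if a joint passes its speed limit or range.

## Working session

There is one attempt and no reset: what is moved stays moved. The work goes in short steps, each a Python script; the robot and the scene stay as the last script left them, time stands still between calls to the robot, and variables do not carry over. Pictures are saved under pics/ and viewed, about 8 in all and at most 12, crops included, and the job is handed in when it is done.

```bash
mkdir -p pics; cat > h.py <<'E'
import numpy as np, cv2
from workcell import r, command_gripper, optics
def shot(n,f):
    im,d=optics.get_image(n); cv2.imwrite('pics/'+f+'.png',im[:,:,::-1]); np.save('pics/'+f+'.npy',d); return im,d
def cloud(n,d):
    m=optics.camera_model(n); h,w=d.shape
    u,v=np.meshgrid(np.arange(w),np.arange(h))
    p=cv2.undistortPoints(np.stack([u,v],-1).reshape(-1,1,2).astype(float),m['K'],np.array([m['k1'],0,0,0.])).reshape(h,w,2)
    P=np.dstack([p*d[...,None],d]); 
    X=(P-m['t'])@m['R']; X[d<=0]=np.nan; return X
E
python3 - <<'E'
from h import *
for n in('scene','side'):
    shot(n,n+'0'); m=optics.camera_model(n); print(n,m['K'],m['k1'],-m['R'].T@m['t'],m['R'][2])
s=r.read_state();print(s['time_s'],s['eef_pos'],s['eef_rot'],s['contact_force'])
a=cv2.imread('pics/scene0.png');b=cv2.imread('pics/side0.png')
E
```

```text
scene [[445.4190307    0.         274.13087918]
 [  0.         445.4190307  209.73986492]
 [  0.           0.           1.        ]] -0.0024147951900512577 [-0.09452591  0.65673361  0.8258676 ] [ 0.58249869 -0.33595969 -0.74015293]
side [[518.63895854   0.         279.96820809]
 [  0.         518.63895854 201.57391015]
 [  0.           0.           1.        ]] -0.07798605892274528 [0.20035593 1.20850859 0.5179855 ] [ 0.24393986 -0.89565102 -0.37189056]
0.1 [5.24689868e-01 4.74145472e-05 2.55692080e-01] [ 7.07102276e-01  7.07110963e-01 -4.21311816e-04 -5.29161222e-04] [ 0.20810919  0.51337467 -0.19852058]
```

View pics/scene0.png

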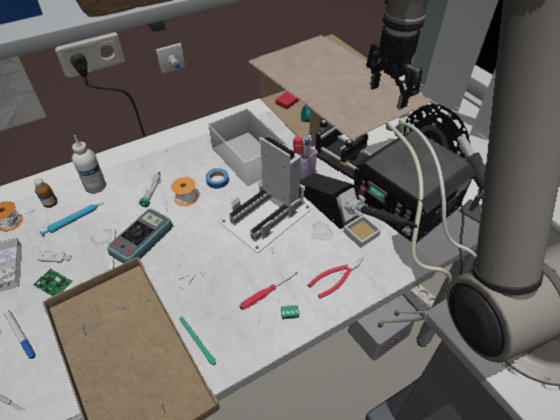

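View pics/side0.png

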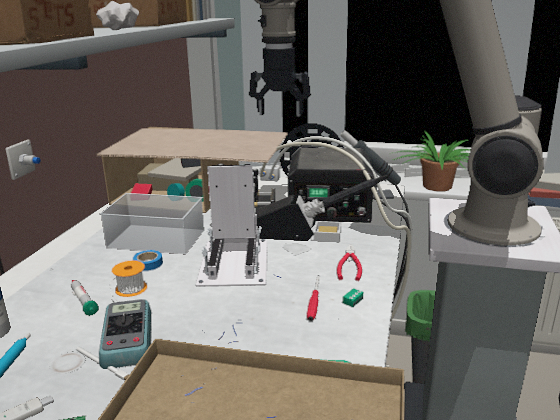

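Scene view: PSU upright at about (281,170) on the nest (265,225), tools in front (270,290)/(335,280). Side view: bare base face at (233,200), rails to (240,280). Now the depth clouds.

```bash
python3 - <<'E'
from h import *
C={n:cloud(n,np.load(f'pics/{n}0.npy')) for n in('scene','side')}
np.set_printoptions(precision=4,suppress=True)
for n,box in(('side',(170,213,235,252)),('scene',(145,262,200,298))):
    a,b,c,d=box; X=C[n][a:c,b:d].reshape(-1,3); X=X[~np.isnan(X[:,0])]
    m=np.median(X,0); X=X[np.linalg.norm(X-m,axis=1)<.1]
    for _ in range(3):
        m=X.mean(0); nn=np.linalg.svd(X-m,full_matrices=False)[2][2]; X=X[abs((X-m)@nn)<.004]
    print(n,'face',m,nn,len(X))
    # all points on plane, connected
    Y=C[n].reshape(-1,3); k=(abs((Y-m)@nn)<.004)&(np.linalg.norm(Y-m,axis=1)<.14)&(Y[:,2]>.03); Y=Y[k]
    h=np.cross([0,0,1],nn);h/=np.linalg.norm(h); s=(Y-m)@h
    print(' n',len(Y),'z pct',np.percentile(Y[:,2],[0,1,5,50,95,99,100]),'s pct',np.percentile(s,[0,1,5,50,95,99,100]),'h',h)
    for z in np.arange(.05,.22,.03):
        q=s[abs(Y[:,2]-z)<.008]; print('  z',round(z,2),len(q), q.min() if len(q) else 0,q.max() if len(q) else 0)
# nest plates: points with height
for n in C:
    X=C[n]; 
    for lo,hi,t in((.003,.010,'plate'),(.036,.044,'railtop')):
        k=(X[...,2]>lo)&(X[...,2]<hi)&(abs(X[...,0]-.55)<.15)&(abs(X[...,1])<.2)
        kk=k.astype(np.uint8); nl,lab,st,ce=cv2.connectedComponentsWithStats(kk)
        for i in range(1,nl):
            if st[i,4]>60:
                P=X[lab==i]; rc=cv2.minAreaRect((P[:,:2]*1000).astype(np.float32)); print(n,t,st[i],P.mean(0),rc)
E
```

```text
side face [0.5556 0.2796 0.1223] [ 0.265  -0.9643 -0.0006] 2439
 n 3071 z pct [0.0317 0.0412 0.0481 0.1228 0.194  0.1999 0.2017] s pct [-0.0535 -0.0426 -0.0391  0.002   0.0421  0.1068  0.1186] h [ 0.9643  0.265  -0.    ]
  z 0.05 303 -0.0534799913941449 0.1186016681476538
  z 0.08 293 -0.04188023177419675 0.11764085554906557
  z 0.11 298 -0.0430627832718118 0.04450093521901467
  z 0.14 309 -0.04221184960371018 0.04470679925157471
  z 0.17 306 -0.043099107627755665 0.0447312636223617
  z 0.2 196 -0.042190550678022826 0.04468142291082916
scene face [0.5622 0.2793 0.1251] [ 0.354  -0.9352 -0.0011] 815
 n 1333 z pct [0.0309 0.0382 0.0478 0.1264 0.1992 0.203  0.205 ] s pct [-0.0634 -0.0571 -0.0504 -0.0021  0.0357  0.0427  0.0479] h [ 0.9352  0.354  -0.    ]
  z 0.05 122 -0.05910892515393833 0.046683953958765616
  z 0.08 116 -0.05284420170021712 0.03701395087540811
  z 0.11 117 -0.05203448540684472 0.036900887485092765
  z 0.14 129 -0.051941185003013486 0.038840850827371036
  z 0.17 128 -0.05247100016771727 0.03741209748032965
  z 0.2 133 -0.04994094715613609 0.03904510619724855
scene plat
[... 563 characters left out ...]
, (39.4385986328125, 49.251590728759766), 65.55972290039062)
scene railtop [300 173  20  13  70] [0.5708 0.1681 0.0401] ((570.6651000976562, 167.59991455078125), (17.714866638183594, 63.36273956298828), 10.218270301818848)
scene railtop [305 186  39  37  92] [0.4791 0.1881 0.0399] ((480.9863586425781, 188.88119506835938), (142.0487823486328, 5.262477874755859), 5.911294937133789)
side plate [259 235  57   7 156] [0.4642 0.1872 0.0065] ((464.3221130371094, 186.9567108154297), (126.98243713378906, 17.970123291015625), 11.997389793395996)
side railtop [256 217  56  11 186] [0.4685 0.1852 0.0398] ((466.5943298339844, 183.95945739746094), (129.871337890625, 48.08921432495117), 27.335487365722656)
```

```bash
python3 - <<'E'
import cv2,numpy as np
a=cv2.imread('pics/scene0.png')[120:260,205:385];b=cv2.imread('pics/side0.png')[150:300,180:300]
a=cv2.resize(a,None,fx=2.5,fy=3);a=cv2.resize(cv2.imread('pics/scene0.png')[125:260,210:310],(400,540),interpolation=cv2.INTER_CUBIC)
b=cv2.resize(b,(400,500),interpolation=cv2.INTER_CUBIC); b=cv2.copyMakeBorder(b,0,40,0,0,0)
cv2.imwrite('pics/crop1.png',np.hstack([a,b]))
E
```

```text
(no output)
```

View pics/crop1.png

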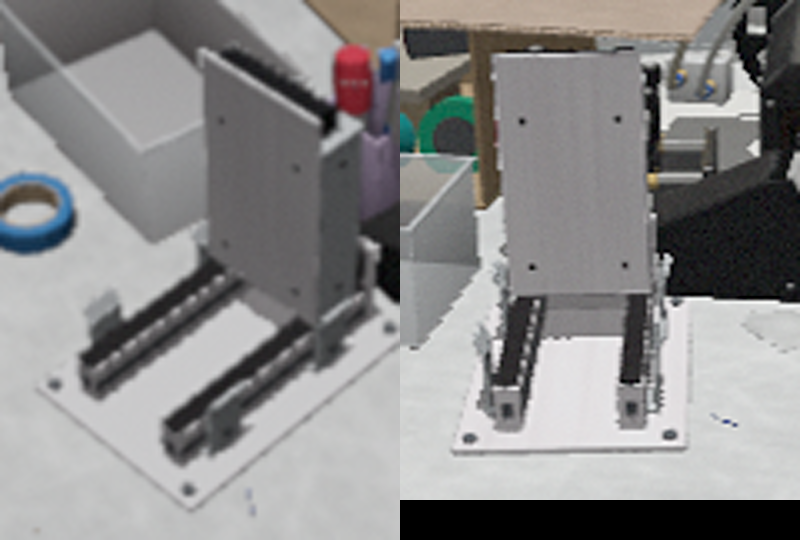

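Crop: PSU base face faces left, between the right-hand ears; black terminal block is at the top; free rails extend left about 120 mm. Now the nest pose and the room around it.

```bash
python3 - <<'E'
from h import *
np.set_printoptions(precision=4,suppress=True)
C={n:cloud(n,np.load(f'pics/{n}0.npy')) for n in('scene','side')}
for n in C:
    X=C[n]; reg=(abs(X[...,0]-.55)<.18)&(abs(X[...,1]-.3)<.18)
    b=X[reg&(abs(X[...,2])<.012)]
    print(n,'z hist',np.histogram(b[:,2],np.arange(-.008,.0121,.001))[0])
    for lo,hi,t in((.0035,.009,'plate'),(.036,.044,'railtop')):
        k=reg&(X[...,2]>lo)&(X[...,2]<hi)
        kk=cv2.morphologyEx(k.astype(np.uint8),cv2.MORPH_OPEN,np.ones((2,2))) if t=='plate' else k.astype(np.uint8)
        nl,lab,st,ce=cv2.connectedComponentsWithStats(kk)
        for i in range(1,nl):
            if st[i,4]>80:
                P=X[lab==i]; rc=cv2.minAreaRect((P[:,:2]*1000).astype(np.float32)); print(n,t,st[i],P.mean(0),rc)
# obstacles: points high near nest
X=np.vstack([C[n].reshape(-1,3) for n in C]); X=X[~np.isnan(X[:,0])]
for x0 in np.arange(.35,.95,.05):
    row=[]
    for y0 in np.arange(-.1,.65,.05):
        k=(abs(X[:,0]-x0)<.025)&(abs(X[:,1]-y0)<.025)&(X[:,2]<.9)
        row.append(f'{int(1000*np.percentile(X[k,2],98)) if k.sum()>3 else -1:4d}')
    print(f'x{x0:.2f}',' '.join(row))
E
```

```text
scene z hist [   0    0    0    0    0    0    6   58  278  819 1691 2164 1836 1233
  612  460  429  392  273  166]
scene plate [229 183  28  11 110] [0.6596 0.3162 0.0043] ((661.8934936523438, 316.2476806640625), (67.90686798095703, 34.98516845703125), 43.115570068359375)
scene plate [212 213  13  19 109] [0.585  0.4236 0.0044] ((588.9214477539062, 424.9601745605469), (27.97856903076172, 60.291831970214844), 80.17549133300781)
scene plate [311 227  21  14 114] [0.4294 0.2299 0.0044] ((426.7644958496094, 231.4639892578125), (36.54838943481445, 43.308467864990234), 88.02938842773438)
scene railtop [305 186  39  37  92] [0.4791 0.1881 0.0399] ((480.9863586425781, 188.88119506835938), (142.0487823486328, 5.262477874755859), 5.911294937133789)
scene railtop [230 188  38  30 251] [0.574  0.3445 0.041 ] ((579.6424560546875, 341.12847900390625), (26.11762046813965, 116.6212158203125), 15.057263374328613)
scene railtop [251 204  46  30 264] [0.5037 0.3199 0.0412] ((505.6595764160156, 312.396728515625), (26.350128173828125, 133.9845428466797), 15.594016075134277)
side z hist [   0    0    0  
[... 1149 characters left out ...]
34   85   79  196   44   58   38    6    6    6   35
x0.55  156  157  444  507  156   62   73  200  199   43   43    5    6    6   29
x0.60  157  157  348  157  157  159   88  200  199   59   57    6    6   35   44
x0.65  158  159  159  159  158  117   89   87   87    6    6    6   19   38   47
x0.70  160  160  160  159  159    3   89   -1   87   23   22   51   48   35    7
x0.75  460  460  461  461  461  461  459  460  458  460  518  520  521  522  463
x0.80  512  510  511  514  517  512  510  495   90  460    7  426  460  524  464
x0.85  161  160  160  160  519  461  511  461   89    6    6  419    6  464  487
x0.90  160  160  160  160  521  461  434    2    6    6    6  410    6  172  464
```

```bash
cat >> h.py <<'E'
from scipy.spatial.transform import Rotation as Ro
np.set_printoptions(precision=3,suppress=True)
A=np.radians(15.7); NX=np.array([np.sin(A),-np.cos(A),0]); NY=np.array([np.cos(A),np.sin(A),0]); Z=np.array([0,0,1.])
N0=np.array([.5446,.3126,0])-.004*NX
YO=.0018   # unit's lateral offset in nest
H=(.0388,.040)
FL=1
def W(x,z,y=YO): return N0+x*NX+y*NY+z*Z
def ori(phi):  # phi in deg; tool z tilts from down towards nest +x
    p=np.radians(phi); tz=-np.cos(p)*Z+np.sin(p)*NX; ty=FL*(np.cos(p)*NX+np.sin(p)*Z)
    return Ro.from_matrix(np.c_[np.cross(ty,tz),ty,tz]).as_quat()
def uv(t):
    t=np.radians(t); return np.array([-np.sin(t),np.cos(t)]),np.array([np.cos(t),np.sin(t)])
def tcpA(theta,zT,xT):   # tool rigid with the unit
    u,v=uv(theta); p=np.array(H)+zT*u+xT*v; return W(*p)
def tcpB(theta,phi,ins,w,gap=0): # lower finger face through terminal edge, tips ins past it
    E=np.array(H)+.16*uv(theta)[0]; u,v=uv(phi); p=E+(r.tip_extent-ins)*u+(w/2-gap)*v; return W(*p)
E
python3 - <<'E'
import h; from h import *
print(r.tip_extent)
for f in(1,-1):
    h.FL=f; print('flip',f)
    for t,ph in((0,0),(15,15),(30,30),(45,45),(60,50),(60,60),(75,60),(75,75),(90,60),(90,75),(90,90)):
        p=tcpA(t,.14,.019) if t==ph else tcpB(t,ph,.02,.05); print(t,ph,p,r.solve_ik(p,ori(ph)))
    print('above',r.solve_ik(W(.0578,.30),ori(0)),'push',r.solve_ik(W(-.14,.07),ori(0)))
E
```

```text
0.025
flip 1
0 0 [0.561 0.261 0.18 ] [ 0.312  0.577  1.359 -0.     1.206  1.609]
15 15 [0.551 0.297 0.18 ] [ 0.489  0.634  1.28  -0.266  1.293  1.867]
30 30 [0.541 0.331 0.171] [ 0.641  0.745  1.177 -0.49   1.441  2.058]
45 45 [0.533 0.362 0.152] [ 0.759  0.895  1.053 -0.677  1.617  2.175]
60 50 [0.522 0.401 0.142] [ 0.826  0.99   0.928 -0.722  1.731  2.196]
60 60 [0.526 0.387 0.126] [ 0.842  1.071  0.913 -0.847  1.799  2.227]
75 60 [0.516 0.421 0.106] [ 0.879  1.14   0.811 -0.833  1.846  2.225]
75 75 [0.52  0.405 0.095] None
90 60 [0.515 0.426 0.064] [ 0.884  1.199  0.795 -0.822  1.821  2.261]
90 75 [0.513 0.432 0.065] None
90 90 [0.518 0.414 0.059] None
above [ 0.312  0.494  1.166 -0.     1.482  1.609] push [ 0.615  0.795  1.263 -0.     1.083  1.912]
flip -1
0 0 [0.561 0.261 0.18 ] [ 0.312  0.577  1.359 -0.     1.206 -1.533]
15 15 [0.551 0.297 0.18 ] [ 0.489  0.634  1.28  -0.266  1.293 -1.274]
30 30 [0.541 0.331 0.171] [ 0.641  0.745  1.177 -0.49   1.441 -1.084]
45 45 [0.533 0.362 0.152] [ 0.759  0.895  1.053 -0.677  1.617 -0.967]
60 50 [0.522 0.401 0.142] [ 0.826  0.99   0.928 -0.722  1.731 -0.946]
60 60 [0.526 0.387 0.126] [ 0.842  1.071  0.913 -0.847  1.799 -0.915]
75 60 [0.516 0.421 0.106] [ 0.879  1.14   0.811 -0.833  1.846 -0.916]
75 75 [0.52  0.405 0.095] None
90 60 [0.515 0.426 0.064] [ 0.884  1.199  0.795 -0.822  1.821 -0.881]
90 75 [0.513 0.432 0.065] None
90 90 [0.518 0.414 0.059] None
above [ 0.312  0.494  1.166 -0.     1.482 -1.533] push [ 0.615  0.795  1.263 -0.     1.083 -1.23 ]
```

```bash
sed -i 's/^FL=1/FL=-1/' h.py; python3 - <<'E'
from h import *
command_gripper(.06)
r.reach(W(.0578,.31),ori(0))
r.move_straight(W(.0578,.182),ori(0),speed=.1,max_force=8)
s=r.read_state();print(s['time_s'],s['eef_pos']-W(.0578,.182),s['contact_force'],s['grip_width'])
a,_=shot('scene','scene1');b,d=shot('side','side1');c,_=shot('wrist','wrist1')
a=cv2.resize(a[80:260,200:400],(400,360),interpolation=2)[:,:,::-1]
c=cv2.resize(c,(400,300))[:,:,::-1]
cv2.imwrite('pics/c2.png',np.hstack([a,cv2.copyMakeBorder(c,0,60,0,0,0)]))
X=cloud('side',d); q=(X-N0); nx=q@NX; ny=q@NY
k=(abs(ny)<.06)&(abs(nx-.02)<.1)&(X[...,2]>.1)&(X[...,2]<.30)
for z in np.arange(.11,.25,.01):
    kk=k&(abs(X[...,2]-z)<.005); print(round(z,3),kk.sum(),np.percentile(nx[kk],[2,10,50,90]),np.percentile(ny[kk&(nx<.03)],[2,98]) if (kk&(nx<.03)).sum() else '',np.percentile(ny[kk],[2,98]), nx[kk&(nx<.03)].mean() if (kk&(nx<.03)).sum() else '')
E
```

```text
3.1583 [0.    0.    0.001] [ 0.129  0.076 -0.501] 0.06010094228693064
0.11 191 [0.035 0.037 0.039 0.041]  [-0.041  0.046] 
0.12 191 [0.035 0.037 0.039 0.042]  [-0.041  0.044] 
0.13 201 [0.035 0.036 0.039 0.041]  [-0.041  0.045] 
0.14 205 [0.035 0.036 0.039 0.041]  [-0.041  0.046] 
0.15 195 [0.035 0.036 0.039 0.041]  [-0.041  0.043] 
0.16 171 [0.021 0.036 0.039 0.041] [-0.004  0.01 ] [-0.041  0.046] 0.020662756990094438
0.17 201 [0.014 0.018 0.038 0.041] [-0.007  0.012] [-0.041  0.045] 0.018259204305243328
0.18 204 [0.012 0.015 0.038 0.041] [-0.009  0.013] [-0.041  0.043] 0.01718497629138577
0.19 227 [0.012 0.016 0.038 0.042] [-0.009  0.013] [-0.038  0.045] 0.017740610398405982
0.2 185 [0.012 0.015 0.039 0.088] [-0.008  0.012] [-0.039  0.044] 0.01620380374287934
0.21 43 [-0.006 -0.005 -0.001  0.028] [-0.01   0.014] [-0.01   0.014] 0.0034461015872339087
0.22 76 [-0.007 -0.005 -0.002  0.025] [-0.01   0.015] [-0.012  0.015] 0.0010450997497019321
0.23 62 [-0.009 -0.007 -0.003  0.027] [-0.015  0.018] [-0.015  0.018] 0.006990359816061242
0.24 93 [-0.01  -0.009 -0.006  0.033] [-0.014  0.018] [-0.015  0.018] -0.0015887594890932589
0.25 91 [-0.011 -0.01  -0.007  0.038] [-0.011  0.014] [-0.017  0.014] -0.006242282095774923
```

View pics/c2.png

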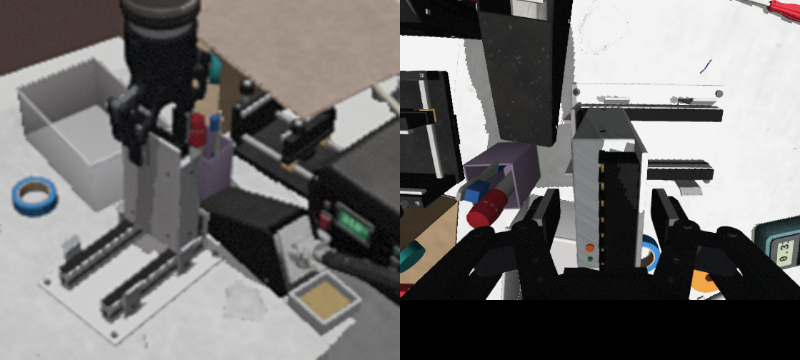

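The fingers straddle the top centrally (wrist view: pads at columns about 557 and 653, unit 573–645). I'll narrow the cage and tip it to 30°.

```bash
python3 - <<'E'
from h import *
command_gripper(.043,20)
s=r.read_state();print(s['contact_force'],s['grip_width'])
for t in range(3,31,3):
    hit=r.move_straight(tcpA(t,.142,.019),ori(t),speed=.025,max_force=15)
    s=r.read_state();print(t,hit,s['time_s'],s['contact_force'],s['grip_width'])
    if hit: break
b,d=shot('side','side2');a,_=shot('scene','scene2')
X=cloud('side',d); q=(X-N0); nx=q@NX; ny=q@NY
k=(abs(abs(ny-.002)-.03)<.012)&(X[...,2]>.06)&(X[...,2]<.15)&(abs(nx)<.08)
print('lean',np.degrees(np.arctan(-np.polyfit(X[...,2][k],nx[k],1)[0])),np.polyval(np.polyfit(X[...,2][k],nx[k],1),.04))
cv2.imwrite('pics/c3.png',np.hstack([cv2.resize(i,(400,360),interpolation=2)[:,:,::-1] for i in(a[80:260,200:400],b[120:300,140:340])]))
E
```

```text
[-0.582  0.642 -0.614] 0.04299677232827722
3 False 4.0667 [ 0.263  0.219 -0.19 ] 0.04278815079230953
6 False 4.5167 [-0.041  0.016 -0.09 ] 0.04330398474814132
9 False 4.9667 [ 1.243 -0.299 -0.893] 0.04286695298479935
12 False 5.4167 [-0.012 -0.393 -0.002] 0.0430765268002418
15 False 5.8667 [-0.056 -0.166  0.057] 0.04338797087392489
18 False 6.3167 [-0.359 -0.491  0.001] 0.04294800333303631
21 False 6.7667 [ 0.714  0.611 -0.465] 0.043452534361513855
24 False 7.2167 [0.323 0.532 0.192] 0.04301952133171952
27 False 7.6667 [-0.46  -0.345 -0.591] 0.04258804273683571
30 False 8.1167 [ 0.396 -1.074 -0.258] 0.0428461526363747
lean 31.055184196111277 0.03895257427641147
```

View pics/c3.png

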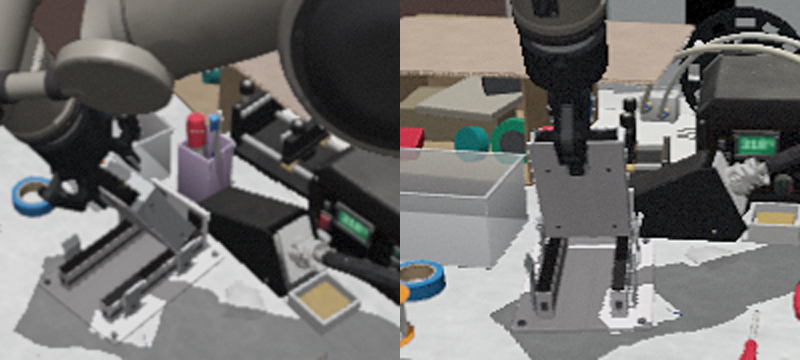

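```bash
python3 - <<'E'
from h import *
w=.043; z=.142
def go(p,q,t,sp=.025):
    hit=r.move_straight(p,q,speed=sp,max_force=15); s=r.read_state(); print(t,hit,round(s['time_s'],2),s['contact_force'],round(s['grip_width'],4))
    if hit: raise SystemExit
for t in range(33,61,3):
    if w<.0495: w+=.001; command_gripper(w)
    if t>45: z=min(.165,z+.0046)
    go(tcpA(t,z,w/2-.0025),ori(t),t)
for t in range(63,85,3): go(tcpB(t,60,.02,w,.0025),ori(60),t)
b,d=shot('side','side3');a,_=shot('scene','scene3')
X=cloud('side',d); q=(X-N0); nx=q@NX; ny=q@NY
cv2.imwrite('pics/c4.png',np.hstack([cv2.resize(i,(400,360),interpolation=2)[:,:,::-1] for i in(a[80:260,200:400],b[120:300,140:340])]))
E
```

```text
33 False 8.87 [-0.159  0.593 -1.171] 0.0441
36 False 9.52 [ 0.148  0.043 -0.801] 0.0452
39 False 10.17 [-0.559 -0.046  0.06 ] 0.0461
42 False 10.82 [-0.644 -0.555 -1.342] 0.047
45 False 11.47 [ 0.427  0.196 -1.181] 0.0479
48 False 12.2 [-0.607  0.03  -0.666] 0.0486
51 False 12.94 [-0.119  0.477 -1.089] 0.0499
54 False 13.49 [ 0.018  0.457 -1.504] 0.0496
57 False 14.04 [ 0.431  0.56  -1.15 ] 0.05
60 False 14.6 [ 0.699  0.372 -1.208] 0.0499
63 False 15.08 [-0.158  0.08  -1.279] 0.0496
66 False 15.57 [-0.001  0.022 -1.35 ] 0.05
69 False 16.05 [-0.069  0.394 -2.374] 0.0497
72 False 16.53 [-0.329 -0.002 -1.311] 0.0502
75 False 17.02 [ 0.011  0.062 -2.033] 0.0498
78 False 17.5 [-0.167 -0.359 -2.607] 0.0501
81 False 17.98 [-0.033  0.413 -2.928] 0.0499
84 False 18.47 [ 0.188 -0.135 -2.124] 0.0497
```

View pics/c4.png

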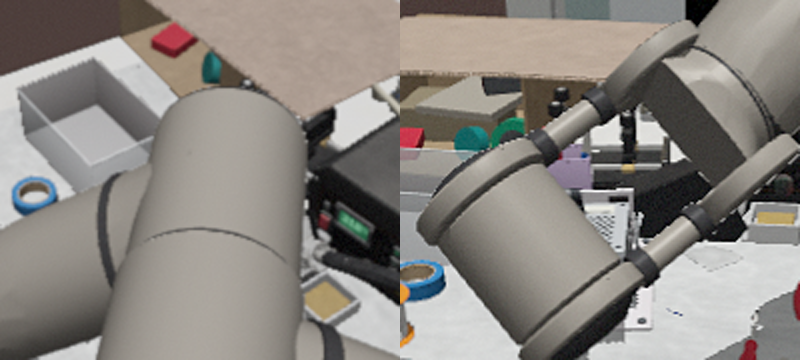

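```bash
python3 - <<'E'
from h import *
w=.05
for t in (86,88,89,90,91):
    hit=r.move_straight(tcpB(t,60,.02,w,.0025),ori(60),speed=.02,max_force=15); r.hold(.1); s=r.read_state(); print(t,hit,round(s['time_s'],2),s['contact_force'],round(s['grip_width'],4))
command_gripper(.056); print(r.read_state()['contact_force'])
command_gripper(.062); print(r.read_state()['contact_force'])
u=uv(60)[0]; p0=r.read_state()['eef_pos']
print(r.move_straight(p0+.07*(u[0]*NX+u[1]*Z),speed=.08,max_force=10))
s=r.read_state();print(s['time_s'],s['contact_force'],s['eef_pos'])
r.reach(W(-.19,.2),ori(0)); command_gripper(0)
b,d=shot('side','side4');a,_=shot('scene','scene4')
print(r.read_state()['time_s'])
cv2.imwrite('pics/c5.png',np.hstack([cv2.resize(i,(400,360),interpolation=2)[:,:,::-1] for i in(a[80:260,200:400],b[120:300,140:340])]))
for n,D in(('side',d),('scene',np.load('pics/scene4.npy'))):
    X=cloud(n,D); q=X-N0; nx=q@NX; ny=q@NY
    k=(abs(ny)<.05)&(abs(nx)<.14)&(X[...,2]>.068)&(X[...,2]<.09)
    if k.sum()>20: print(n,'cover z',np.median(X[...,2][k]),'x',np.percentile(nx[k],[1,5,50,95,99]),'y',np.percentile(ny[k],[1,99]))
    k=(abs(ny)<.05)&(abs(nx+.12)<.04)&(X[...,2]>.042)&(X[...,2]<.062)
    if k.sum()>20: print(n,'end x',np.percentile(nx[k],[1,5,10,25,50]))
E
```

```text
86 False 19.1 [-0.106  0.1   -1.145] 0.0501
88 False 19.63 [-1.481  3.172  2.406] 0.0503
89 False 20.02 [-2.299  4.314  7.452] 0.05
90 False 20.42 [-4.561  3.795 18.046] 0.05
91 False 20.81 [-7.052  5.106 25.79 ] 0.0499
[-3.401  4.609 15.595]
[-1.44   4.488  8.71 ]
False
22.3083 [-0.226 -0.176  0.131] [0.498 0.485 0.095]
23.8333
side cover z 0.07844621283007853 x [-0.098 -0.096 -0.047  0.038  0.089] y [-0.041  0.046]
side end x [-0.122 -0.12  -0.119 -0.117 -0.115]
scene cover z 0.0805749519029349 x [-0.095 -0.093 -0.029  0.087  0.092] y [-0.043  0.046]
scene end x [-0.119 -0.118 -0.117 -0.115 -0.114]
```

View pics/c5.png

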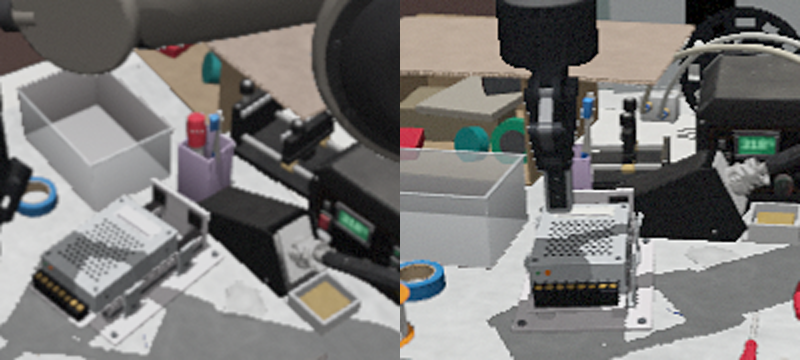

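It lies flat, cover up (cover top about 79 mm, terminal end at nest x≈-119 mm). Next, push it home with the fingers shut.

```bash
python3 - <<'E'
from h import *
def tx(): return (r.read_state()['eef_pos']-N0)@NX
r.move_straight(W(-.175,.2),ori(0))
r.move_straight(W(-.175,.072),ori(0),speed=.12,max_force=8)
print(r.read_state()['contact_force'])
hit=r.move_straight(W(-.105,.072),speed=.03,max_force=12); s=r.read_state(); print(hit,tx(),s['time_s'],s['contact_force'])
if not hit:
    hit=r.move_straight(W(-.075,.072),speed=.015,max_force=10); s=r.read_state(); print(hit,tx(),s['time_s'],s['contact_force']@NX,s['contact_force'])
b,d=shot('side','side5');a,_=shot('scene','scene5')
for n,D in(('side',d),('scene',np.load('pics/scene5.npy'))):
    X=cloud(n,D); q=X-N0; nx=q@NX; ny=q@NY
    k=(abs(ny)<.05)&(abs(nx)<.14)&(X[...,2]>.068)&(X[...,2]<.086)
    print(n,'cover z',np.median(X[...,2][k]),'x',np.percentile(nx[k],[1,5,50,95,99]),'y',np.percentile(ny[k],[1,99]))
    k=(abs(abs(ny)-.03)<.013)&(abs(nx+.09)<.05)&(X[...,2]>.042)&(X[...,2]<.062)
    if k.sum()>20: print(n,'end x',np.percentile(nx[k],[1,5,10,25,50]))
cv2.imwrite('pics/c6.png',np.hstack([cv2.resize(i,(400,360),interpolation=2)[:,:,::-1] for i in(a[110:240,200:344],b[170:300,180:324])]))
E
```

```text
[ 0.2   -0.471 -0.566]
False -0.1050443892532645 27.7833 [-0.393  2.143  0.578]
True -0.08701183526531973 29.0417 -2.6061744014285813 [0.21  2.766 2.183]
side cover z 0.07842479240819825 x [-0.102 -0.1   -0.018  0.068  0.079] y [-0.041  0.046]
side end x [-0.079 -0.077 -0.076 -0.074 -0.073]
scene cover z 0.08060784704326143 x [-0.098 -0.052  0.022  0.081  0.092] y [-0.043  0.045]
scene end x [-0.075 -0.074 -0.073 -0.072 -0.063]
```

View pics/c6.png

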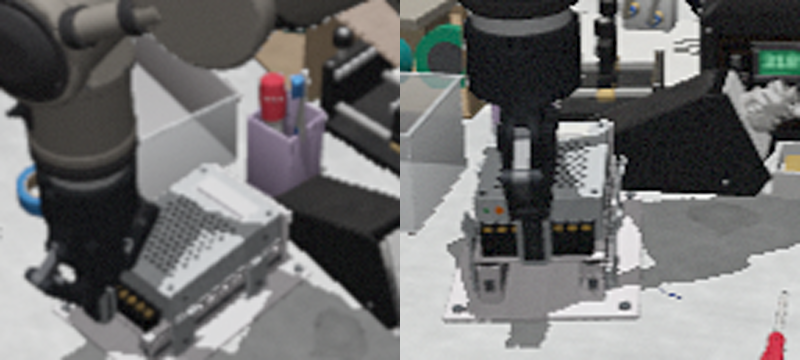

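```bash
python3 - <<'E'
from h import *
def tx(): return (r.read_state()['eef_pos']-N0)@NX
hit=r.move_straight(W(-.078,.072),speed=.01,max_force=12); s=r.read_state(); print(hit,tx(),s['contact_force']@NX)
r.hold(.3); print(r.read_state()['contact_force']@NX,tx())
r.move_straight(W(-.15,.072),speed=.06); r.move_straight(W(-.19,.25),speed=.15)
r.reach(W(-.25,.3),ori(0))
b,d=shot('side','side6');a,_=shot('scene','scene6'); s=r.read_state(); print(s['time_s'],s['contact_force'])
for n,D in(('side',d),('scene',np.load('pics/scene6.npy'))):
    X=cloud(n,D); q=X-N0; nx=q@NX; ny=q@NY
    k=(abs(ny)<.05)&(abs(nx)<.14)&(X[...,2]>.068)&(X[...,2]<.086)
    print(n,'cover z',np.median(X[...,2][k]),np.polyfit(nx[k],X[...,2][k],1),'y',np.percentile(ny[k],[1,99]))
    k=(abs(ny)<.045)&(abs(nx+.09)<.05)&(X[...,2]>.042)&(X[...,2]<.062)
    print(n,'end x',np.percentile(nx[k],[1,5,10,25,50]))
cv2.imwrite('pics/c7.png',np.hstack([cv2.resize(i,(400,360),interpolation=2)[:,:,::-1] for i in(a[110:310,200:400],b[150:300,180:346])]))
E
```

```text
True -0.08697339968096822 -2.386357736217742
-1.363895322317132 -0.08700865303281376
32.9917 [ 0.895 -0.13  -0.962]
side cover z 0.0784928543237474 [0.024 0.078] y [-0.041  0.046]
side end x [-0.078 -0.076 -0.076 -0.074 -0.073]
scene cover z 0.0806452873354782 [0.005 0.08 ] y [-0.043  0.046]
scene end x [-0.076 -0.075 -0.074 -0.073 -0.071]
```

View pics/c7.png

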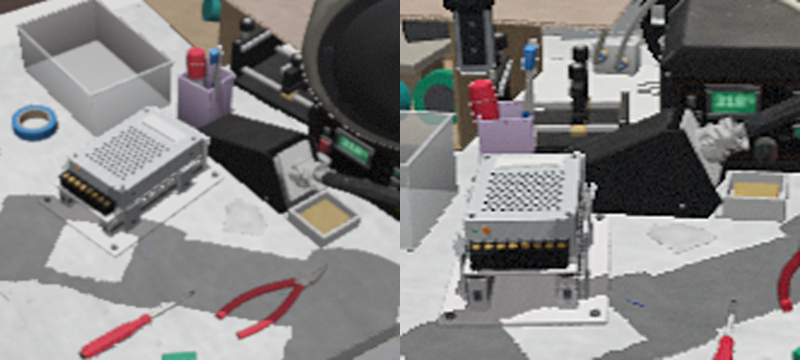

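```bash
python3 -c "
from h import *
r.finish_job(); print(r.read_state()['time_s'])"
```

```text
the job is handed in; nothing more can be done
the job is handed in; nothing more can be done
```

The power supply is lying flat on the rails with its perforated cover up and its rear end against the end stop. I handed the job in at about 33 s, with the arm well clear.

**How it went:** I put the fingers loosely either side of its top, in a cage about 5 mm wider than the unit. I then turned the tool about the heel in 3° steps. Past the balance point the unit rested on the finger under its base until it reached the rails. Finally I pushed it about 42 mm along the rails with the fingers shut.

**Last checks:**
- **Height:** the cover top was at 78–81 mm, where 78 is expected. The two cameras differ by about 2 mm.
- **Position:** the terminal end was at about nest x = -76 mm (expected -78), within the 2 mm calibration.
- **At the stop:** a second push reached its 12 N limit without the unit moving, so it is against the stop.
- **Bystanders:** the screwdriver, cutters and green terminal block appear where they were in the last picture. I only judged this by eye.

**One flaw:** at the very end of the lowering, the upward force on the tool rose to about 26 N. Most likely the upper finger pressed on the unit once it was already down, or the lower finger touched the bench. Opening the fingers and backing off released it. This was below both the 40 N and 120 N limits, and the pictures show no displacement.

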